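# Set the length stop of a cutting guide and feed the carrot up to it

### The arm

A 6-joint arm with a two-finger parallel gripper is mounted at the origin on a cart in front of the work surface, level with it; the furniture and walls round the work are solid. World frame = base frame: x ahead of the robot, y to its left, z up, the work surface at z = 0. Lengths are in mm, angles in rad, forces in N, time in s.
With the tool pointing down it reaches from about 350 to 875 mm from the base axis. Payload 4.2 kg.
Tool frame: the origin (TCP) lies at the very end of the fingers, on their centre line; the grasp point (between the pads) lies 19 mm behind it; z points along the fingers, y is the line along which they close (so a half turn about z gives the same grasp; the last joint's range is limited). The gripper opens to 85 mm and grips with 20 to 120 N. Pads are 22 mm wide; open, the fingers measure 114 mm over their backs; the gripper's body (76 mm by 85 mm) begins 54 mm behind the grasp point. The pads swing forward as they close: fully open they stand 13 mm farther back than shut.
Start: joints at [1.452, 0.385, 0.008, 0, -1.194, -0.259], TCP at [230.515, 580.915, 231.312] pointing down, gripper open.
Joint ranges: [-3.14, 3.14], [-1.21, 2.06], [-1.07, 1.41], [-3.16, 2.05], [-2.99, -0.16], [-3.1, 3.1]. Speed limits (rad/s): [2.79, 2.79, 3.14, 3.14, 3.14, 3.14].

### API

Orientations are given as a unit quaternion [x, y, z, w].
In Python, from bench import read_state, get_image, camera_model, job_done gives the robot as it stands.
- The arm moves only by the shell command python3 -m handwheel 'ROWS'. ROWS is JSON, a list of rows, each a list of 7 numbers: the shift along the tool's x, y, z in m, then the turn, a rotation vector about the tool's x, y, z in rad, then the gripper's target within -1 to 1 (fully open at 1, half-way at 0, shut at -1). In form: [[dx, dy, dz, wx, wy, wz, jaw], ...]. A call has 1 to 10 rows; each row is the pose to reach, as a shift and turn from the pose commanded when the call began, along the tool's axes at that moment; what a row does not reach only later rows make up. A row lasts 1/8 s, in which the tool goes at most 62.5 mm and 10.7 degrees, less where a joint would pass 70% of its speed; a pose out of reach is approached as far as the arm can. A call with a gripper value outside its range is refused whole. The fingers move at their own pace and stop on an object; the grip force is fixed at half the most. Time passes only in rows, so rows that repeat a pose let the fingers close. It gives the time, the measured TCP pose, the force, the opening and the grip force at its end, in the units of the state.
- read_state(): the state, without advancing time (a new reading comes with each control period).
- get_image(name): name is "scene" or "top"; returns (picture, depth): 384x512x3 uint8, blue, green, red; 384x512 float32, mm along the optical axis (not along the pixel's ray), 0 where there is no reading.
- camera_model(name): a dict with "K" (3x3 intrinsics, pixels), "rvec" (rotation vector, rad) and "tvec" (3), from world to camera coordinates, as OpenCV has them. Camera axes: x right, y down, z forward; pixel columns grow to the right and rows downward; lengths in mm; the calibration is good to about 2 mm. A picture is of the moment at which its call begins. camera_model takes no time and is no camera call.
- job_done(): hands the job in; it is judged then, once.
The state is a dict: "clock": time; "joints": joint angles; "joint_vel": joint speeds; "joint_efforts": joint torques, N m; "position": TCP position; "ee_rot": TCP orientation; "contact_force": force on the tool from outside, world axes, zero at the start; "wrist_torque": the same for the moment, N m; "gripper_width": finger opening in mm; "grasp_force": force on a finger pad.
Only numpy, scipy, OpenCV 4.12 (cv2) and the standard library are available. Lean on these libraries where they do the work, as an engineer would, in place of code of your own. Each camera call takes 0.05 s, during which the arm holds its last target. There are 200 camera calls.

### The job

Get the cut-to-length board ready for cutting carrot batons: press the button in the middle of the length stop right down to free its brake and, keeping it pressed, push the stop along its rail until it meets the clamp collar, then let the button come up so that the brake grips there. After that push the carrot by its thick end along the channel, gently, until its tip touches the plate of the stop, which must stay against the collar. Only press and push with the fingertips: do not force the stop along with its brake on, do not lift the carrot, do not shift the collar, and leave the peeler, the onion and the ramekin alone.

Things in the scene. Friction and masses are not known exactly. Their poses are not given: they have to be found in the camera images.
- guide_board: Fixed wooden cut-to-length board, 170 x 465 mm, upper face 18 mm above the worktop. Origin at worktop level under the knife slot (a 5 mm gap in the channel's walls), mid-depth; x away from the robot, y along the board to the left, z up; it may be turned up to 0.2 rad. Wood from y = -235 to +230 mm.
- channel_mouth (a point): Right-hand end of the carrot's channel, on its middle line at the board's upper face (board x = 0, y = -105 mm). From here walls 14 mm thick, 54 mm apart, run left to y = +22 mm; the far wall reaches 53 mm, the near one 41 mm above the worktop. To the right of here the board is flat and open; the thick end of the carrot stays there to the last.
- rail_end (a point): Left end of the aluminium T rail, middle of its top, 66 mm above the worktop (board x = 48, y = 224 mm). The rail is 24 mm wide and runs 200 mm to the right from here.
- length_stop (a joint): Slide of the length stop, a black carriage on the rail (46 mm across it, 66 mm along it, 78 mm high) with a steel plate hanging across the channel's line. In m; grows as the stop goes right (board -y), towards the collar. Its right-hand face is at board y = 0.155 - value. Dragging it takes about 18 N with the brake on, 2 N with the button down.
- stop_button (a joint): Steel button in the middle of the stop's top, 30 mm across the rail, 46 mm along it, a 2.5 mm lip at either end (37 mm flat between). In m: 0 up, 0.006 fully down. Its force rises to 14 N at 4 mm, where the brake is free, and is 15 N at 6 mm, a firm end. A finger pressed on it drags the stop along by friction or by a lip; let go, it springs up and brakes.
- button_top (a point): Middle of the button's top face between the lips, 86 mm above the worktop when up; 33 mm to the left of the stop's right-hand face. Moves with the stop and the button.
- stop_face (a point): Point on the plane of the stop's right-hand face, on the channel's middle line, 37 mm above the worktop: where the carrot's tip meets the steel plate (42 mm wide, from board x = -16 to +26 mm, 21 to 63 mm above the worktop). Axes as the board's.
- collar_face (a point): Middle of the left-hand face of the dark steel clamp collar (40 mm across the rail, 18 mm along it, 76 mm high, with a small black thumbscrew behind) on the rail. The stop's right-hand face is to meet this face. Axes as the board's. The collar is clamped: it slips at 40 N.
- carrot: Carrot lying on the board in the channel, 191 mm long, 44 mm wide and 38 mm high at its thick end, 0.08 kg. Origin under its middle, on the board; +y towards the thin tip (left), -y towards the thick end (right), which lies out on the flat part of the board, 60 mm or more to the right of the walls' ends.
- carrot_tip (a point): Point of the carrot's thin tip, 96 mm from its middle along its +y.
- carrot_butt (a point): Middle of the stub on the carrot's thick end, 96 mm from its middle along its -y, 18 mm above the board; the broad shoulder begins 9 mm farther in.
- peeler: Bystander: peeler with a black handle, 170 mm long, 25 mm wide, 18 mm high, lying in front of the board's right half. Origin under its middle.
- onion: Bystander: onion, 76 mm across and high, behind the board. Origin under its middle.
- ramekin: Bystander: white ramekin, 74 mm across, 38 mm high, behind the board's right half. Origin under its middle.
There are look-alikes about, which are no part of the job. There is more than one size of the carrot; the one meant has the size given above.

How it is judged:
By the outcome, as a careful person would: the job done as asked, in the order asked, and still so for the second after the job is handed in, with the robot touching nothing.
It also fails if it takes over 48 s, if anything falls off the work surface, if the arm or the gripper's body presses on something with over 40 N, if the wrist force passes 120 N, or if a joint passes its speed limit or range.

## Working session

There is one attempt and no reset: what is moved stays moved. The work goes in short steps, Python scripts to look and compute and a shell command to move; the robot and the scene stay as the last step left them, time stands still between calls to the robot, and variables do not carry over. Pictures are saved under pics/ and viewed, at most 12 in all, crops included, and the job is handed in when it is done.

```bash
mkdir -p pics; cat > h.py <<'E'
import numpy as np,cv2
from bench import *
def cam(n):
    m=camera_model(n);R=cv2.Rodrigues(np.array(m["rvec"],float))[0];return np.array(m["K"],float),R,np.array(m["tvec"],float).ravel()
def ray(n,u,v,z):
    K,R,t=cam(n);d=R.T@np.linalg.inv(K)@np.array([u,v,1.]);c=-R.T@t
    return c+d*(z-c[2])/d[2]
def proj(n,p):
    K,R,t=cam(n);q=K@(R@np.array(p,float)+t);return q[:2]/q[2]
def cloud(n,d):
    K,R,t=cam(n);v,u=np.mgrid[:384,:512];P=np.stack([u,v,np.ones_like(u)],-1)@np.linalg.inv(K).T*d[...,None]
    return (P-t)@R
E
python3 - <<'E'
from h import *
for n in("scene","top"):
    p,d=get_image(n);cv2.imwrite(f"pics/{n}0.png",cv2.resize(p,(800,600)));np.savez(f"{n}0.npz",p=p,d=d)
    K,R,t=cam(n);print(n,-R.T@t,K[0,0])
print(read_state())
E
```

```text
scene [ 127.18704163 -673.17873899  912.69495534] 408.5784732979375
top [ 370.41163999  -37.02717989 1238.6278952 ] 406.86289517364577
{'clock': 0.1, 'joints': array([ 1.45159528e+00,  3.85474397e-01,  6.77013282e-03, -4.27082760e-04,
       -1.19394683e+00, -2.58614094e-01]), 'joint_vel': array([ 0.00150809, -0.00321621,  0.00350694,  0.00310094,  0.00027537,
        0.00112205]), 'joint_efforts': array([-3.39845246e-04, -3.93318236e+01,  1.88928723e+01,  4.19802055e+00,
       -2.59252636e-03,  6.24412607e-06]), 'position': array([230.34448767, 580.46411992, 230.33828491]), 'ee_rot': array([ 9.82194728e-01, -1.87863291e-01, -1.33409478e-04,  9.38956935e-04]), 'contact_force': array([-0.30245857,  0.74031476, -0.0095011 ]), 'wrist_torque': array([-0.06320334, -0.00576344,  0.01704655]), 'grasp_force': 0.0, 'gripper_width': 84.84201270689796}
```

View pics/top0.png

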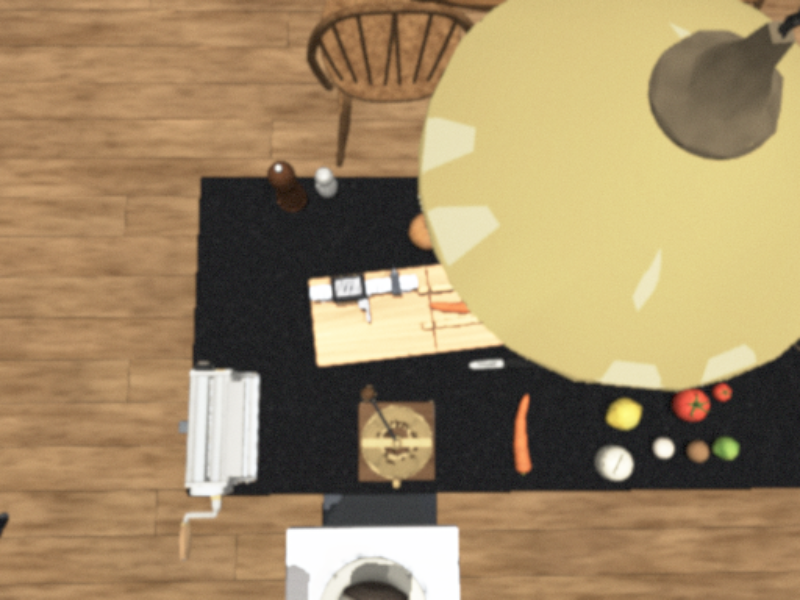

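View pics/scene0.png

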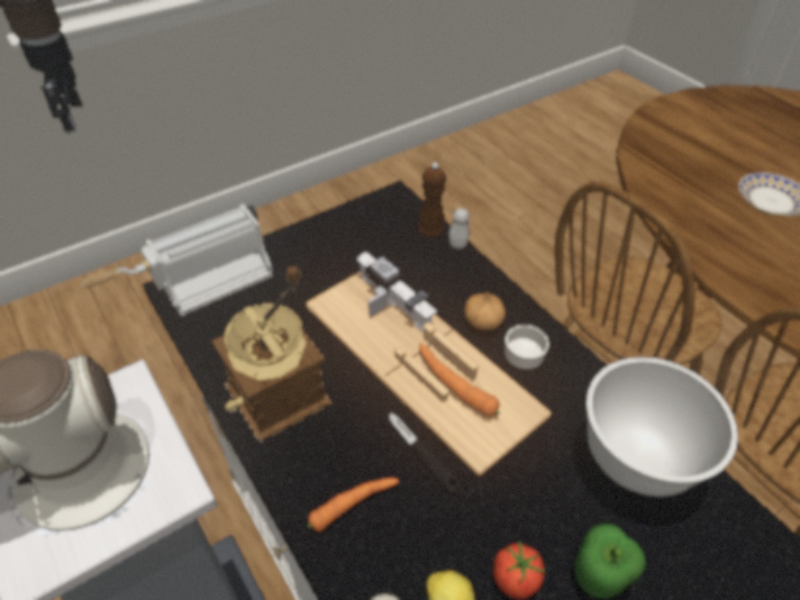

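The top view is half hidden by a lamp (its shade covers columns above about 420 in the 800 px picture). In the scene view (800 px), the board runs (310,305)–(550,410), the stop is at (380,270), the collar at (428,305), and the carrot in the channel goes from (422,348) to (495,408). A look-alike carrot lies loose at (350,505).

```bash
python3 - <<'E'
from h import *
z=np.load("scene0.npz");p,d=z["p"],z["d"];z2=np.load("top0.npz");pt,dt=z2["p"],z2["d"]
cv2.imwrite("pics/sc1.png",cv2.resize(p[150:310,190:360],None,fx=4.6,fy=3.7,interpolation=cv2.INTER_CUBIC))
cv2.imwrite("pics/tp1.png",cv2.resize(pt[130:250,180:330],None,fx=5,fy=5,interpolation=cv2.INTER_CUBIC))
for n,(p,d) in dict(scene=(p,d),top=(pt,dt)).items():
    C=cloud(n,d);hsv=cv2.cvtColor(p,cv2.COLOR_BGR2HSV)
    m=((hsv[...,0]<13)&(hsv[...,1]>185)&(hsv[...,2]>110)).astype(np.uint8)
    k,l,s,c=cv2.connectedComponentsWithStats(m)
    for i in range(1,k):
        if s[i,4]>60:
            P=C[l==i];mm=P[:,:2].mean(0);a=np.linalg.svd(P[:,:2]-mm,full_matrices=False)[2][0];q=(P[:,:2]-mm)@a
            print(n,s[i],P.mean(0).round(),"len",np.ptp(q).round(),a.round(3),"z",P[:,2].max().round(),"ends",(mm+a*q.min()).round(),(mm+a*q.max()).round())
    # tall things in region
    if n=="scene":
        X,Y,Z=C[...,0],C[...,1],C[...,2]
        m=((Z>30)&(Z<700)&(X>150)&(X<1000)&(abs(Y)<800)&(d>0)).astype(np.uint8)
        k,l,s,c=cv2.connectedComponentsWithStats(m)
        for i in range(1,k):
            if s[i,4]>40: P=C[l==i];print("tall",s[i],P.min(0).round(),P.max(0).round())
    print(n,"table z",np.median(C[...,2][(p.max(-1)<40)&(d>0)&(abs(C[...,2])<50)]))
v=dt[100,350];print("lamp z",cloud("top",dt)[100,400],cloud("top",dt)[[100,225,150],[450,420,280]])
E
```

```text
scene [317 366  29  16 114] [ 429. -521.   43.] len 58.0 [ 0.668 -0.745] z 56.0 ends [ 410. -499.] [ 449. -542.]
tall [   0    0   53   86 2133] [189. 506. 240.] [269. 649. 486.]
tall [268 105  18  41 531] [760. 131.  31.] [808. 178. 169.]
tall [  64  131  110   65 2891] [150. 208.  30.] [451. 336. 157.]
tall [287 134  14  20 207] [786.  68.  30.] [824. 105.  92.]
tall [ 228  162   78   79 1296] [ 530. -216.   30.] [637. 118.  90.]
tall [ 136  171   71  103 3784] [ 227. -111.   30.] [407.  20. 224.]
tall [298 188  26  22 419] [ 677. -148.   30.] [745. -78.  73.]
tall [324 209  27  22 130] [ 688. -249.   30.] [ 763. -174.   41.]
tall [252 220  68  47 916] [ 518. -297.   30.] [596. -97.  57.]
tall [ 376  229   96   89 4747] [ 630. -573.   30.] [ 838. -365.  128.]
tall [ 368  336   45   47 1532] [ 505. -603.   30.] [ 586. -524.  110.]
tall [316 347  33  35 845] [ 415. -537.   30.] [ 481. -473.   74.]
tall [274 366  29  18 440] [ 328. -498.   30.] [ 382. -445.   57.]
scene table z -1.4147985074340137
top table z -0.1100964353618906
lamp z [ 497.02981893 -158.09309334  930.61546037] [[ 492.27175076 -192.71508676  942.03641935]
 [ 401.99211336 -194.90242281  864.26865126]
 [ 479.66202815  -67.34086086  845.67067455]]
```

View pics/sc1.png

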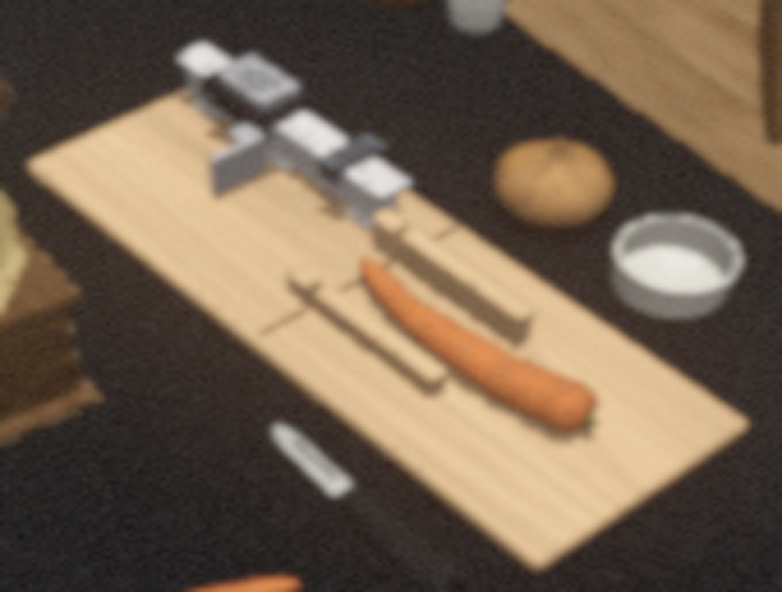

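View pics/tp1.png

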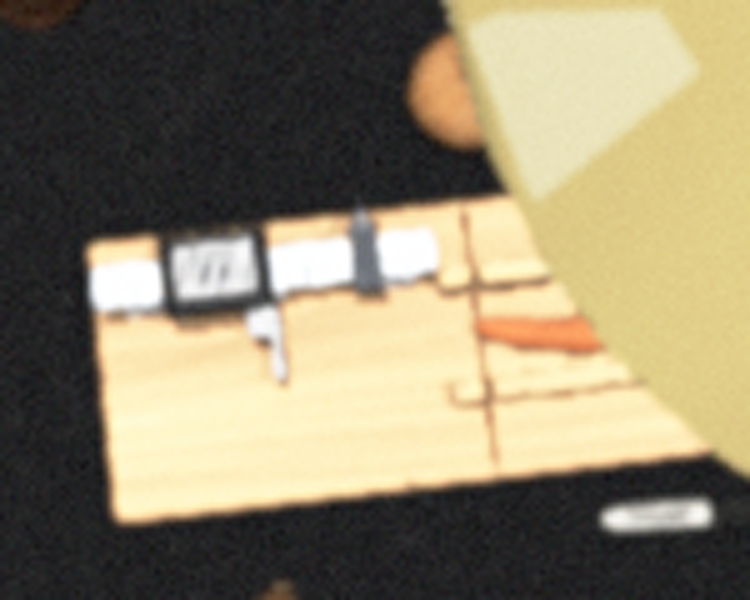

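```bash
python3 - <<'E'
from h import *
T=lambda x,y,z: ray("top",180+(x+.5)/5-.5,130+(y+.5)/5-.5,z)
S=lambda x,y,z: ray("scene",190+(x+.5)/4.6-.5,150+(y+.5)/3.7-.5,z)
LF,LN=T(88,242,18),T(115,522,18);sLN,sRF,sRN=S(28,163,18),S(748,424,18),S(538,570,18)
print("LF,LN",LF.round(1),LN.round(1),"s LN RF RN",sLN.round(1),sRF.round(1),sRN.round(1))
# fit board: x,y,th
from scipy.optimize import least_squares
L=np.array([[85,230],[-85,230],[-85,230],[85,-235],[-85,-235]]);W=np.array([LF,LN,sLN,sRF,sRN])[:,:2]
R=lambda t:np.array([[np.cos(t),-np.sin(t)],[np.sin(t),np.cos(t)]])
r=least_squares(lambda q:((L@R(q[2]).T+q[:2])-W).ravel(),[550,0,0]);b=r.x;print("board",b.round(3),r.fun.round(1))
np.save("b.npy",b)
tb=lambda P:(R(b[2]).T@(P[:2]-b[:2])).round(1)
for nm,P in dict(btnT=T(217,268,86),btnS=S(260,80,86),colT=T(352,262,76),railLT=T(92,287,66),railRT=T(436,252,66),slotT=T(464,212,18),slotT2=T(495,462,18),tipT=T(477,328,32),tipS=S(368,262,30),buttS=S(590,418,36),buttS2=S(592,400,40),carF=T(160,270,78),carR=T(266,262,78)).items(): print(nm,P.round(1),"board",tb(P))
z=np.load("scene0.npz");p,d=z["p"],z["d"];hsv=cv2.cvtColor(p,cv2.COLOR_BGR2HSV)
C=cloud("scene",d);m=(hsv[...,0]<12)&(hsv[...,1]>150)&(d>0);m[:220]=0;m[275:]=0;m[:,:262]=0;m[:,325:]=0
P=C[m];Q=(P[:,:2]-b[:2])@R(b[2]);o=Q[:,1]
print(len(P),"carrot y",o.min(),o.max(),"max z",P[:,2].max())
for y in range(int(o.min()),int(o.max()),20):
    k=(o>=y)&(o<y+20);print(y,Q[k,0].min().round(),Q[k,0].max().round(),P[k,2].max().round())
E
```

```text
LF,LN [622.8 123.4  18. ] [452.2 105.   18. ] s LN RF RN [451.8 102.9  18. ] [ 668.1 -338.3   18. ] [ 500.2 -359.1   18. ]
board [ 5.60493e+02 -1.15246e+02  1.03000e-01] [-1.5 -1.1  0.  -0.3  0.4  1.9  1.2 -1.9 -0.   1.3]
btnT [593.1  40.2  86. ] board [ 48.4 151.3]
btnS [591.2  40.9  86. ] board [ 46.7 152.2]
colT [598.  -37.5  76. ] board [45.4 73.4]
railLT [586.1 114.4  66. ] board [ 49.2 225.8]
railRT [605.7 -86.9  66. ] board [47.9 23.5]
slotT [ 640.2 -106.5   18. ] board [80.2  0.4]
slotT2 [ 486.2 -122.8   18. ] board [-74.7   0.2]
tipT [ 565.7 -112.4   32. ] board [5.5 2.3]
tipS [ 569.3 -110.1   30. ] board [9.3 4.2]
buttS [ 588.2 -293.1   36. ] board [   9.2 -179.8]
buttS2 [ 596.5 -284.2   40. ] board [  18.4 -171.8]
carF [593.6  73.7  78. ] board [ 52.5 184.5]
carR [598.   12.4  78. ] board [ 50.4 123.1]
33 carrot y -180.38856316188918 -15.578392280006764 max z 48.83027974605293
-180 -13.0 -2.0 49.0
-160 -14.0 -10.0 42.0
-140 -16.0 -12.0 37.0
-120 -18.0 -18.0 39.0
-100 -18.0 -17.0 43.0
-80 -18.0 -18.0 38.0
-60 -16.0 -16.0 39.0
-40 -10.0 -9.0 36.0
-20 -7.0 -7.0 38.0
```

The look-alike carrot (scene crop (230,585)) lies loose on the worktop. The one in the channel, from (368,262) to (590,420) in the crop, measures about 190 mm from tip to stub, which fits, and the enlarged crop confirms it. Next I go above the button.

```bash
python3 -m handwheel '[[0.536,0.3685,0,0,0,1.09,-1],[0.536,0.3685,0,0,0,1.09,-1],[0.536,0.3685,0,0,0,1.09,-1],[0.536,0.3685,0,0,0,1.09,-1],[0.536,0.3685,0,0,0,1.09,-1],[0.536,0.3685,0,0,0,1.09,-1],[0.536,0.3685,0,0,0,1.09,-1],[0.536,0.3685,0,0,0,1.09,-1],[0.536,0.3685,0,0,0,1.09,-1],[0.536,0.3685,0,0,0,1.09,-1]]'; python3 -m handwheel '[[0,0,0,0,0,0,-1],[0,0,0,0,0,0,-1]]'
```

```text
clock: 1.35
position: [579.3, 60.0, 231.0]
ee_rot: [0.743, -0.67, -0.0, 0.0]
contact_force: [1.1, 1.2, 0.1]
gripper_width: -0.2
grasp_force: 0.0
clock: 1.6
position: [578.3, 61.5, 230.6]
ee_rot: [0.742, -0.67, -0.0, 0.001]
contact_force: [-0.3, 0.4, 0.3]
gripper_width: -0.3
grasp_force: 0.0
```

```bash
python3 -m handwheel '[[0.0225,-0.012,0.05,0,0,0,-1],[0.0225,-0.012,0.10,0,0,0,-1],[0.0225,-0.012,0.13,0,0,0,-1],[0.0225,-0.012,0.13,0,0,0,-1]]'; python3 - <<'E'
from h import *
for n,(u,v) in dict(scene=(245,170),top=(225,180)).items():
    p,d=get_image(n);cv2.imwrite(f"pics/{n}2.png",p)
    c=p[v-45:v+45,u-55:u+55];cv2.imwrite(f"pics/{n}2c.png",cv2.resize(c,None,fx=5,fy=5,interpolation=cv2.INTER_CUBIC))
a=[cv2.imread(f"pics/{n}2c.png") for n in("scene","top")];cv2.imwrite("pics/c2.png",cv2.resize(np.vstack(a),None,fx=.66,fy=.66))
s=read_state();print(s["position"],s["joints"]);print(proj("scene",s["position"]),proj("top",s["position"]))
E
```

```text
clock: 2.1
position: [590.6, 41.6, 99.1]
ee_rot: [0.743, -0.669, -0.002, 0.003]
contact_force: [0.2, -0.8, 0.5]
gripper_width: 0.2
grasp_force: 0.0
[593.42146919  41.89156032 102.59230922] [ 3.42727692e-01  4.52598594e-01 -2.37185372e-01  7.34811950e-04
 -8.79300552e-01 -2.37877501e-01]
[246.5499844  166.61976194] [222.01485631 181.96994588]
```

View pics/c2.png

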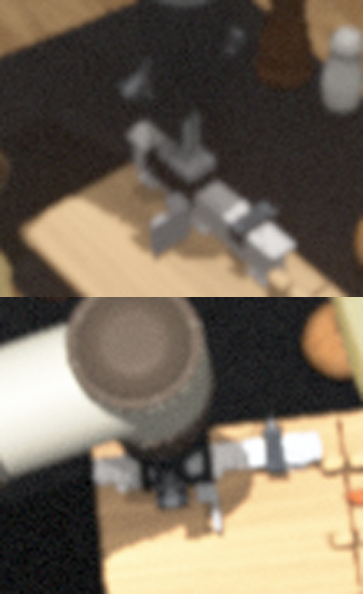

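The crops show the finger just above the button, at (190,150) in the upper one, and well centred on it. Now I press in steps.

```bash
python3 -m handwheel '[[0,0,0.010,0,0,0,-1],[0,0,0.013,0,0,0,-1],[0,0,0.016,0,0,0,-1],[0,0,0.016,0,0,0,-1]]'; python3 -m handwheel '[[0,0,0.003,0,0,0,-1],[0,0,0.003,0,0,0,-1],[0,0,0.003,0,0,0,-1]]'
```

```text
clock: 2.7
position: [593.0, 40.7, 85.4]
ee_rot: [0.743, -0.67, 0.0, -0.0]
contact_force: [-0.5, 0.4, 1.6]
gripper_width: -0.1
grasp_force: 0.1
clock: 3.08
position: [593.2, 40.8, 83.7]
ee_rot: [0.743, -0.67, 0.0, -0.0]
contact_force: [-2.0, 1.0, 6.3]
gripper_width: -0.0
grasp_force: 3.4
```

```bash
python3 -m handwheel '[[0,0,0.003,0,0,0,-1],[0,0,0.003,0,0,0,-1],[0,0,0.003,0,0,0,-1]]'
```

```text
clock: 3.45
position: [593.3, 40.7, 82.0]
ee_rot: [0.743, -0.669, 0.001, -0.0]
contact_force: [-5.1, 0.4, 12.9]
gripper_width: -0.1
grasp_force: 6.5
```

```bash
python3 -m handwheel '[[0,0,0.002,0,0,0,-1],[0,0,0.004,0,0,0,-1],[0,0,0.004,0,0,0,-1]]'
```

```text
clock: 3.82
position: [593.5, 40.3, 79.8]
ee_rot: [0.743, -0.669, 0.001, -0.0]
contact_force: [-6.6, -0.7, 20.6]
gripper_width: -0.3
grasp_force: 10.5
```

```bash
python3 -m handwheel '[[0.003,0,0,0,0,0,-1],[0.006,0,0,0,0,0,-1],[0.010,0,0,0,0,0,-1],[0.014,0,0,0,0,0,-1],[0.014,0,0,0,0,0,-1]]'
```

```text
clock: 4.45
position: [595.1, 26.1, 79.8]
ee_rot: [0.743, -0.669, 0.001, -0.0]
contact_force: [-7.6, -1.1, 19.9]
gripper_width: 0.1
grasp_force: 10.2
```

```bash
python3 -m handwheel '[[0.004,0,0,0,0,0,-1],[0.008,0,0,0,0,0,-1],[0.012,0,0,0,0,0,-1],[0.016,0,0,0,0,0,-1],[0.020,0,0,0,0,0,-1],[0.024,0,0,0,0,0,-1],[0.024,0,0,0,0,0,-1]]'; python3 - <<'E'
from h import *
a=[]
for n,(u,v) in dict(scene=(250,175),top=(235,180)).items():
    p,d=get_image(n);c=p[v-40:v+40,u-50:u+50];a.append(cv2.resize(c,None,fx=5,fy=5,interpolation=cv2.INTER_CUBIC))
cv2.imwrite("pics/c3.png",cv2.resize(np.hstack(a),None,fx=.8,fy=.8))
E
```

```text
clock: 5.32
position: [597.7, 2.1, 79.8]
ee_rot: [0.743, -0.669, 0.002, -0.001]
contact_force: [-5.9, -1.4, 19.4]
gripper_width: 0.2
grasp_force: 9.9
```

View pics/c3.png

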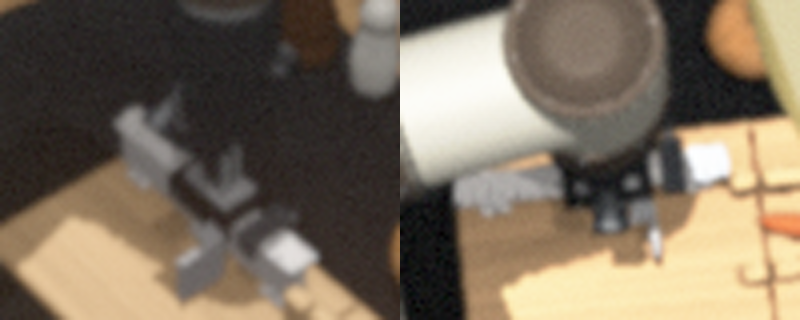

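The stop has travelled with the finger (scene crop (215,195)), and a small gap is left to the collar at (275,220). I close it slowly, watching the y force.

```bash
python3 -m handwheel '[[0.0015,0,0,0,0,0,-1],[0.003,0,0,0,0,0,-1],[0.0045,0,0,0,0,0,-1],[0.0045,0,0,0,0,0,-1]]'; python3 -m handwheel '[[0.001,0,0,0,0,0,-1],[0.002,0,0,0,0,0,-1],[0.002,0,0,0,0,0,-1]]'
```

```text
clock: 5.92
position: [598.2, -2.1, 79.8]
ee_rot: [0.743, -0.669, 0.002, -0.001]
contact_force: [-6.5, 0.1, 18.6]
gripper_width: 0.3
grasp_force: 10.0
clock: 6.3
position: [598.5, -4.0, 79.9]
ee_rot: [0.743, -0.669, 0.002, -0.001]
contact_force: [-6.3, 0.6, 19.6]
gripper_width: 0.3
grasp_force: 10.0
```

```bash
python3 -m handwheel '[[0.001,0,0,0,0,0,-1],[0.002,0,0,0,0,0,-1],[0.002,0,0,0,0,0,-1]]'
```

```text
clock: 6.68
position: [598.6, -5.2, 79.9]
ee_rot: [0.743, -0.669, 0.001, -0.001]
contact_force: [-7.5, 3.0, 19.8]
gripper_width: 0.1
grasp_force: 10.3
```

```bash
python3 -m handwheel '[[0.001,0,0,0,0,0,-1],[0.002,0,0,0,0,0,-1],[0.002,0,0,0,0,0,-1]]'
```

```text
clock: 7.05
position: [598.7, -5.4, 79.9]
ee_rot: [0.743, -0.669, 0.001, -0.002]
contact_force: [-9.0, 10.1, 21.2]
gripper_width: 0.1
grasp_force: 10.8
```

The y force rose to 10 N with no further travel, so the stop is at the collar. I let the button up vertically, keeping the light preload.

```bash
python3 -m handwheel '[[0,0,-0.002,0,0,0,-1],[0,0,-0.004,0,0,0,-1],[0,0,-0.006,0,0,0,-1],[0,0,-0.008,0,0,0,-1],[0,0,-0.010,0,0,0,-1],[0,0,-0.014,0,0,0,-1],[0,0,-0.03,0,0,0,-1],[0,0,-0.07,0,0,0,-1],[0,0,-0.07,0,0,0,-1]]'
```

```text
clock: 8.18
position: [600.4, -7.5, 149.9]
ee_rot: [0.743, -0.67, 0.003, -0.003]
contact_force: [-0.5, 0.4, -0.5]
gripper_width: -0.3
grasp_force: 0.0
```

```bash
python3 -m handwheel '[[0.06,0.008,-0.01,0,0,0,-1],[0.12,0.015,-0.01,0,0,0,-1],[0.18,0.024,-0.01,0,0,0,-1],[0.24,0.032,-0.01,0,0,0,-1],[0.30,0.042,-0.01,0,0,0,-1],[0.318,0.042,-0.01,0,0,0,-1],[0.318,0.042,-0.01,0,0,0,-1]]'; python3 - <<'E'
from h import *
p,d=get_image("scene");cv2.imwrite("pics/s4full.png",p);cv2.imwrite("pics/s4.png",cv2.resize(p[140:285,210:360],None,fx=5,fy=4,interpolation=cv2.INTER_CUBIC))
p,d=get_image("top");cv2.imwrite("pics/t4.png",p);print(read_state()["position"])
E
```

```text
clock: 9.05
position: [588.3, -329.2, 154.7]
ee_rot: [0.742, -0.671, -0.0, 0.0]
contact_force: [0.3, 1.2, -0.9]
gripper_width: 0.1
grasp_force: 0.0
[ 588.72971701 -327.18942985  155.11312368]
```

View pics/s4.png

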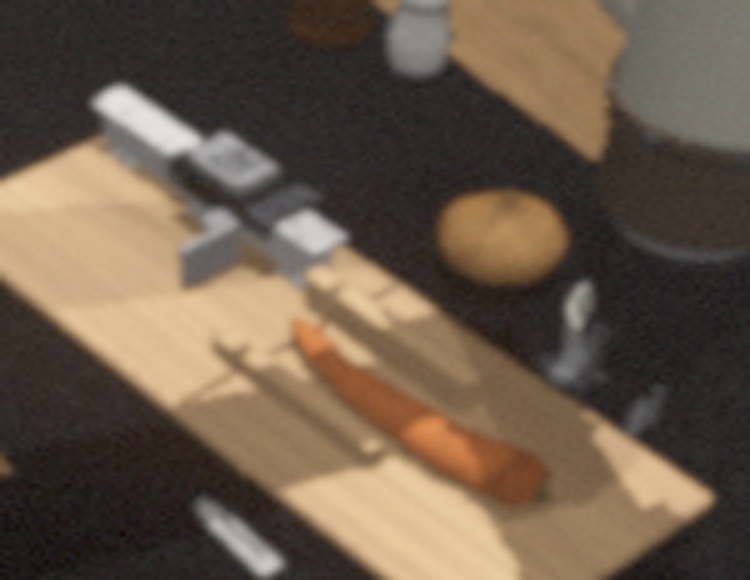

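The stop (crop (235,165), button up) sits against the collar (290,205). The carrot is untouched, with its stub at (543,495) and its tip at (297,328).

```bash
python3 - <<'E'
from h import *
b=np.load("b.npy");c,s=np.cos(b[2]),np.sin(b[2]);R=np.array([[c,-s],[s,c]])
S=lambda x,y,z: ray("scene",210+(x+.5)/5-.5,140+(y+.5)/4-.5,z)
f=lambda P:(R.T@(P[:2]-b[:2])).round(1)
print("stub",f(S(543,495,36)),"shoulder bot/top",f(S(498,497,25)),f(S(540,458,45)),"tip",f(S(297,328,28)),"btn",f(S(235,160,86)))
p=np.array([588.6,-328.2]);print("tcp",f(p))
p=cv2.imread("pics/s4full.png");h=cv2.cvtColor(p,cv2.COLOR_BGR2HSV);m=(h[...,0]<13)&(h[...,1]>140)&(h[...,2]>50)
m[:215]=0;m[270:]=0;m[:,:264]=0;m[:,325:]=0
v,u=np.nonzero(m);Q=np.array([f(ray("scene",a,e,35)) for a,e in zip(u,v)])
for y in range(-185,5,20):
    k=(Q[:,1]>=y)&(Q[:,1]<y+20)
    if k.any(): print(y+10,Q[k,0].min(),Q[k,0].max(),Q[k,0].mean().round(1))
E
```

```text
stub [   8.2 -181.9] shoulder bot/top [  -4.3 -164.1] [  22. -165.] tip [6.4 3.3] btn [ 48.  106.8]
tcp [   6.  -214.7]
-175 -8.7 22.3 4.8
-155 -15.6 25.0 5.3
-135 -17.3 21.8 0.4
-115 -18.3 14.5 -3.2
-95 -17.8 9.7 -4.3
-75 -19.2 6.9 -5.7
-55 -16.2 5.5 -5.2
-35 -13.3 4.7 -4.4
-15 -8.0 5.0 -2.8
5 -0.7 -0.7 -0.7
```

```bash
python3 -m handwheel '[[0,-0.002,0.05,0,0,0,-1],[0,-0.002,0.10,0,0,0,-1],[0,-0.002,0.12,0,0,0,-1],[0,-0.002,0.127,0,0,0,-1],[0,-0.002,0.127,0,0,0,-1]]';  python3 -m handwheel '[[-0.005,0,0,0,0,0,-1],[-0.010,0,0,0,0,0,-1],[-0.014,0,0,0,0,0,-1],[-0.018,0,0,0,0,0,-1],[-0.021,0,0,0,0,0,-1],[-0.024,0,0,0,0,0,-1],[-0.024,0,0,0,0,0,-1]]'
```

```text
clock: 9.78
position: [591.5, -327.1, 28.9]
ee_rot: [0.743, -0.669, 0.0, -0.0]
contact_force: [0.9, -0.3, 0.4]
gripper_width: -0.1
grasp_force: 0.0
clock: 10.65
position: [588.2, -303.9, 28.3]
ee_rot: [0.743, -0.67, -0.0, -0.0]
contact_force: [-0.6, -0.4, -0.4]
gripper_width: 0.1
grasp_force: 0.0
```

```bash
python3 -m handwheel '[[-0.003,0,0,0,0,0,-1],[-0.006,0,0,0,0,0,-1],[-0.009,0,0,0,0,0,-1],[-0.012,0,0,0,0,0,-1],[-0.015,0,0,0,0,0,-1],[-0.018,0,0,0,0,0,-1],[-0.021,0,0,0,0,0,-1],[-0.024,0,0,0,0,0,-1],[-0.027,0,0,0,0,0,-1],[-0.030,0,0,0,0,0,-1]]';  python3 - <<'E'
from h import *
p,d=get_image("scene");cv2.imwrite("pics/s5full.png",p);cv2.imwrite("pics/s5.png",cv2.resize(p[140:285,210:360],None,fx=5,fy=4,interpolation=cv2.INTER_CUBIC))
E
```

```text
clock: 11.9
position: [585.2, -274.1, 28.3]
ee_rot: [0.743, -0.67, 0.0, -0.0]
contact_force: [0.2, 0.1, 0.2]
gripper_width: 0.2
grasp_force: 0.2
```

View pics/s5.png

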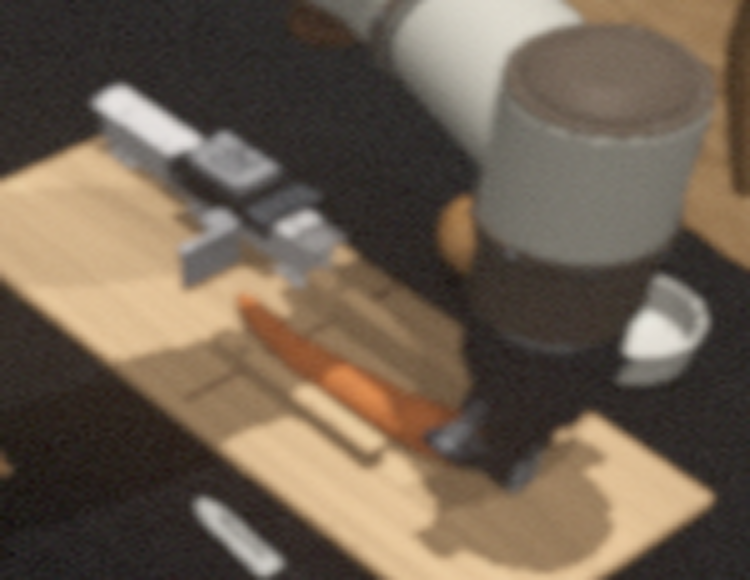

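The tip is at crop (240,298) and advancing straight along the channel; the stop has not moved. About 32 mm remain.

```bash
python3 -m handwheel '[[-0.003,0,0,0,0,0,-1],[-0.006,0,0,0,0,0,-1],[-0.009,0,0,0,0,0,-1],[-0.012,0,0,0,0,0,-1],[-0.015,0,0,0,0,0,-1],[-0.018,0,0,0,0,0,-1],[-0.021,0,0,0,0,0,-1],[-0.023,0,0,0,0,0,-1],[-0.025,0,0,0,0,0,-1],[-0.025,0,0,0,0,0,-1]]';  python3 - <<'E'
from h import *
p,d=get_image("scene");cv2.imwrite("pics/s6.png",cv2.resize(p[170:260,240:330],None,fx=7,fy=6,interpolation=cv2.INTER_CUBIC))
E
```

```text
clock: 13.2
position: [582.6, -249.2, 28.3]
ee_rot: [0.743, -0.67, -0.0, -0.0]
contact_force: [1.1, -0.6, -0.2]
gripper_width: 0.2
grasp_force: 0.0
```

View pics/s6.png

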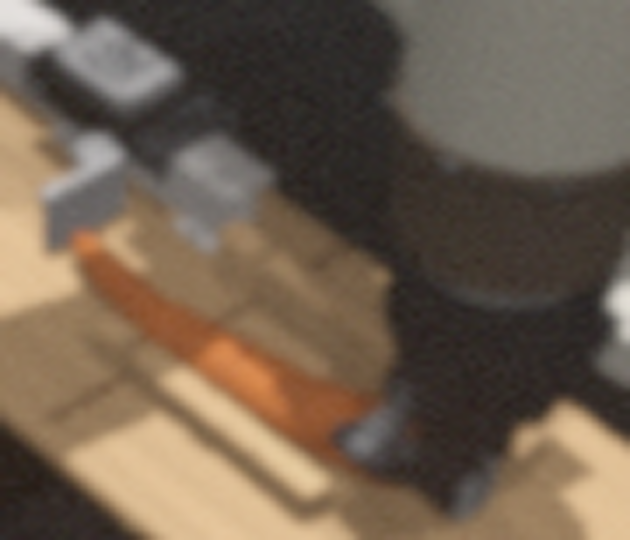

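The tip at (85,240) is a few mm short of the plate at (75,215). I creep on, watching the y force.

```bash
python3 -m handwheel '[[-0.001,0,0,0,0,0,-1],[-0.002,0,0,0,0,0,-1],[-0.003,0,0,0,0,0,-1],[-0.004,0,0,0,0,0,-1],[-0.004,0,0,0,0,0,-1]]'; for i in 1; do python3 - <<'E'
from h import *
import time
print(read_state()["contact_force"])
E
done
```

```text
clock: 13.88
position: [582.2, -245.3, 28.3]
ee_rot: [0.743, -0.67, -0.0, 0.0]
contact_force: [0.1, 0.3, -0.1]
gripper_width: -0.2
grasp_force: 0.1
[ 0.10051374  0.32614871 -0.06101831]
```

```bash
python3 -m handwheel '[[-0.0005,0,0,0,0,0,-1],[-0.001,0,0,0,0,0,-1],[-0.001,0,0,0,0,0,-1]]'
```

```text
clock: 14.25
position: [582.1, -244.4, 28.3]
ee_rot: [0.743, -0.67, -0.0, 0.0]
contact_force: [-1.2, -0.4, 0.9]
gripper_width: 0.1
grasp_force: 0.2
```

```bash
python3 -m handwheel '[[-0.0005,0,0,0,0,0,-1],[-0.001,0,0,0,0,0,-1],[-0.001,0,0,0,0,0,-1]]'
```

```text
clock: 14.62
position: [582.0, -243.4, 28.3]
ee_rot: [0.743, -0.67, -0.0, 0.0]
contact_force: [0.1, -0.5, 0.2]
gripper_width: 0.3
grasp_force: 0.2
```

```bash
python3 -m handwheel '[[-0.0005,0,0,0,0,0,-1],[-0.001,0,0,0,0,0,-1],[-0.001,0,0,0,0,0,-1]]'
```

```text
clock: 15.0
position: [581.9, -242.4, 28.3]
ee_rot: [0.743, -0.67, -0.0, -0.0]
contact_force: [1.0, -1.2, 0.9]
gripper_width: 0.0
grasp_force: 0.2
```

```bash
python3 -m handwheel '[[-0.0005,0,0,0,0,0,-1],[-0.001,0,0,0,0,0,-1],[-0.001,0,0,0,0,0,-1]]'
```

```text
clock: 15.38
position: [581.8, -241.5, 28.3]
ee_rot: [0.743, -0.67, 0.0, 0.0]
contact_force: [0.8, -0.4, 0.4]
gripper_width: -0.0
grasp_force: 0.4
```

```bash
python3 -m handwheel '[[-0.0005,0,0,0,0,0,-1],[-0.001,0,0,0,0,0,-1],[-0.001,0,0,0,0,0,-1]]'
```

```text
clock: 15.75
position: [582.0, -240.9, 28.5]
ee_rot: [0.743, -0.67, 0.0, -0.0]
contact_force: [0.6, -2.8, -0.8]
gripper_width: -0.1
grasp_force: 1.9
```

```bash
python3 -m handwheel '[[-0.0005,0,0,0,0,0,-1],[-0.001,0,0,0,0,0,-1],[-0.001,0,0,0,0,0,-1]]'; python3 - <<'E'
from h import *
p,d=get_image("scene");cv2.imwrite("pics/s7.png",cv2.resize(p[170:260,240:330],None,fx=7,fy=6,interpolation=cv2.INTER_CUBIC))
E
```

```text
clock: 16.12
position: [582.3, -240.4, 28.8]
ee_rot: [0.743, -0.67, 0.001, -0.0]
contact_force: [1.2, -5.5, -0.4]
gripper_width: -0.1
grasp_force: 3.2
```

View pics/s7.png

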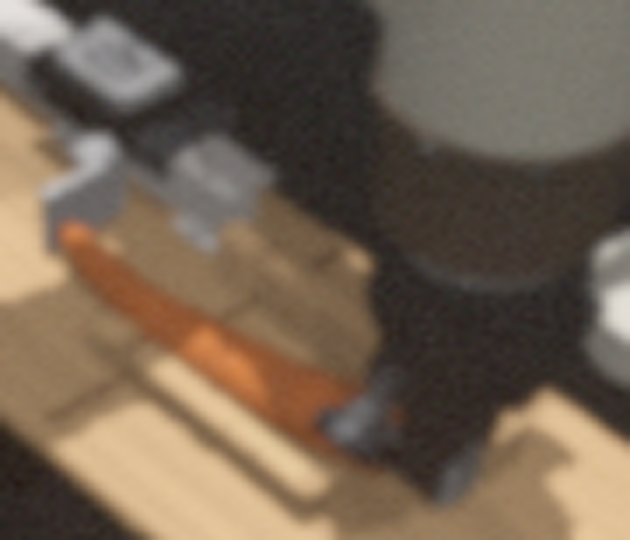

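The tip at (72,235) is on the plate with about 5 N of reaction, and the stop has not moved. I back off slowly, lift clear and check.

```bash
python3 -m handwheel '[[0.001,0,0,0,0,0,-1],[0.002,0,0,0,0,0,-1],[0.004,0,0,0,0,0,-1],[0.010,0,0,0,0,0,-1],[0.025,0,0,0,0,0,-1],[0.04,0,-0.02,0,0,0,-1],[0.05,0,-0.07,0,0,0,-1],[0.06,0,-0.13,0,0,0,-1],[0.06,0,-0.17,0,0,0,-1],[0.06,0,-0.17,0,0,0,-1]]'; python3 - <<'E'
from h import *
p,d=get_image("scene");cv2.imwrite("pics/s8.png",cv2.resize(p[165:265,235:335],None,fx=7,fy=6,interpolation=cv2.INTER_CUBIC))
E
```

```text
clock: 17.42
position: [589.6, -300.9, 203.1]
ee_rot: [0.742, -0.67, 0.004, -0.002]
contact_force: [0.3, 0.2, -0.9]
gripper_width: 0.2
grasp_force: 0.0
```

View pics/s8.png

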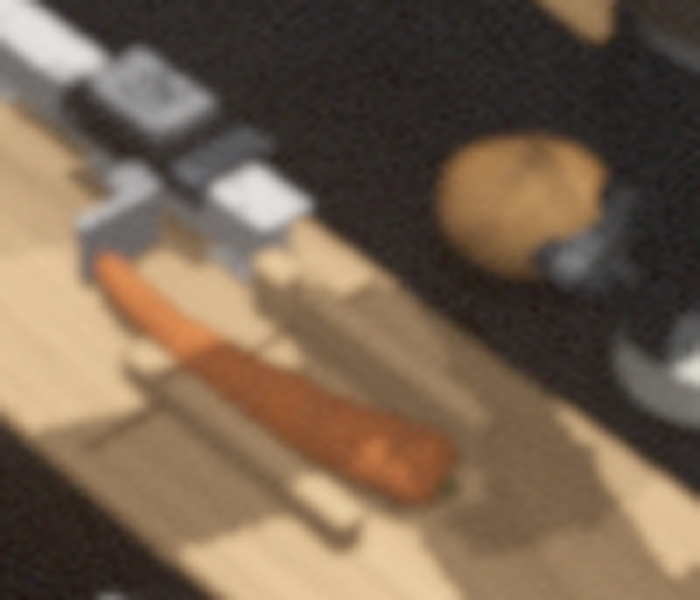

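The carrot tip (105,265) rests on the plate, the stop (150,95) is against the collar (225,160) with its button up, and the robot is clear.

```bash
python3 -c "from bench import job_done;print(job_done())"
```

```text
the job is handed in; nothing more can be done
None
```

I handed the job in at about 17.5 s: the stop is braked against the collar, the carrot's tip rests on its plate, and the robot is clear of everything; no verdict was returned.

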